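# Check-weigh a die plate and set it on its three-point stand

### The job

Check-weigh the die plate: stand it alone on one pan of the balance and add weights from the tray to the other pan until, with your hand off, the beam rests level. Then set the plate on the setting stand with its three ball feet fully home in the cone, groove and flat seats, and put every weight back upright in its tray; do not drop the plate, and leave the other things on the bench alone.

Things in the scene. Friction and masses are not known exactly. Their poses are not given: they have to be found in the camera images.
- plate_a: T-shaped aluminium die plate on three steel ball feet (16 mm). Origin: plane of the undersides of the feet, under the middle of the die block; z up, x along the stem of the T. Feet at (x, y) = (46, 0), (-32, 36), (-32, -36) mm. Plate 10 mm thick, z 11 to 21; stem 40 wide, x -50 to 62; cross-bar 36 wide, x -50 to -14, y -53 to 53. Starts on its feet before the balance, yaw within 0.5.
- plate_b: Look-alike of plate_a, same frame and sizes; one of the three is present, the others read None. The die block on top is the grip: 44 mm long in x, 34 mm wide in y, z 21 to 67 mm, with a steel die showing above it to z 75 mm.
- plate_c: Look-alike of plate_a, same frame and sizes. The three plates differ only in mass, not known beforehand: within 10 g of 300, 400 or 500 g (which is which is not told).
- w200_a: 200 g knob weight, dark steel: flat round body 50 mm in diameter, 14 mm high; neck 10 mm in diameter; knob on top 20 mm in diameter, 12 mm high; 50 mm tall in all. Origin at the centre of its underside, z up. One to three of w200_a, w200_b, w200_c are present (absent ones read None), at first upright in the tray, one to a place some 70 mm apart.
- w200_b: 200 g knob weight like w200_a; may be absent.
- w200_c: 200 g knob weight like w200_a; may be absent.
- w100_a: 100 g knob weight, dark steel: flat round body 40 mm in diameter, 11 mm high; neck 10 mm in diameter; knob on top 18 mm in diameter, 12 mm high; 44 mm tall in all. Origin at the centre of its underside, z up. All three 100 g weights are always present, at first upright in the tray.
- w100_b: 100 g knob weight like w100_a.
- w100_c: 100 g knob weight like w100_a.
- left_pan (a point): left (+y) steel pan of the balance: centre of its flat floor, 144 mm across inside a low rim (5 mm high, 158 mm across outside). 74 mm above the bench when the beam is level; stays horizontal and rises or sinks up to 13 mm. z up; x and y turn with the balance (yaw within 0.2 rad).
- right_pan (a point): right (-y) steel pan of the balance, like the left one; pan centres are 220 mm apart.
- beam (a joint): beam tilt, rad: 0 level, positive when the left pan is high (right side heavier), negative when the right pan is high. Stops at 0.12 either way. 100 g of difference tilts it about 0.07 rad, less in proportion; from about 165 g it lies on a stop. Well damped: at rest within about 1 s. Empty, it stands level.
- pointer (a point): tip of the upright black pointer on the beam, one of a pair midway between the pans before small white dials; 133 mm above the bench, dials to 142 mm. It leans with the beam and stands at the long centre mark when the beam is level.
- stand: setting stand fixed to the bench, left or right: round grey base 156 mm in diameter, 12 mm high, with three steel seats for the plate's feet. Origin: centre of the base's underside, z up, yaw within 0.45. The plate seats one way only, its x axis along the stand's: its origin is then straight above the stand's at z 34 mm and it is level.
- seat_cone (a point): cone seat at (46, 0) mm of the stand's frame, for the foot on the T's stem: steel funnel, 45 degree walls, mouth 24 mm across at z 43 mm above the bench. Point at the underside of a seated foot. Smooth and low-friction: a foot within some 7 mm slides home.
- seat_groove (a point): V groove seat at (-32, 36) mm of the stand's frame: 45 degree walls, mouth 24 mm across at z 43 mm, 32 mm long, pointing at the cone. Point at the underside of a seated foot.
- seat_flat (a point): flat seat at (-32, -36) mm of the stand's frame: steel pad 33 mm in diameter; point at the centre of its top, z 34 mm.
- tray: flat open wooden tray for the weights, fixed to the bench on the side away from the stand, 230 mm (x) by 160 mm (y) outside, 22 mm high, walls and floor 5 mm thick. Origin: centre of its underside, z up, yaw within 0.2 rad.
- block: bystander: red plastic block with rows of dark holes, 100 x 200 x 28 mm, beyond the balance. Origin at the centre of its underside.
- case: bystander: shut grey plastic case, 92 x 152 x 43 mm, beyond the balance. Origin at the centre of its underside.
- tub: bystander: small round jar, 68 mm in diameter, 60 mm high, beyond the balance on the left. Origin at the centre of its underside.

How it is judged:
By the outcome, as a careful person would: the job done as asked, in the order asked, and still so for the second after the job is handed in, with the robot touching nothing.
Of plate_a, plate_b, plate_c only 1 to 1 are there at a start; the rules pass over those that are not, and their reading is None.
Of w200_a, w200_b, w200_c only 1 to 3 are there at a start; the rules pass over those that are not, and their reading is None.
At some moment in a run one of w200_a, w200_b, w200_c, w100_a, w100_b, w100_c may be knocked a few centimetres aside while the robot is not near it.
It also fails if it takes over 210 s, if anything falls off the work surface, if the arm or the gripper's body presses on something with over 40 N, if the wrist force passes 120 N, or if a joint passes its speed limit or range.

### The arm

A 6-joint arm with a two-finger parallel gripper is mounted at the origin on the work surface. World frame = base frame: x ahead of the robot, y to its left, z up, the work surface at z = 0. Lengths are in mm, angles in rad, forces in N, time in s.
With the tool pointing down it reaches from about 300 to 775 mm from the base axis. Payload 14.6 kg.
Tool frame: the origin (TCP) lies midway between the tips of the shut fingers; the grasp point (between the pads) lies 19 mm behind it; z points along the fingers, y is the line along which they close (so a half turn about z gives the same grasp; the last joint's range is limited). The gripper opens to 94 mm and grips with 3 to 60 N. Pads are 16 mm wide; open, the fingers measure 119 mm over their backs; the gripper's body (75 mm by 177 mm) begins 78 mm behind the grasp point.
Start: joints at [-1.193, 0.3, 1.521, -0, 1.321, -0.067], TCP at [236.644, -496.476, 205.446] pointing down, gripper open.
Joint ranges: [-3.03, 3.03], [-0.79, 2.21], [0.23, 2.52], [-1.04, 4.18], [0, 3.07], [-2.55, 2.55]. Speed limits (rad/s): [2.22, 2.22, 2.57, 3.14, 3.14, 3.14].

### API

Orientations are given as a unit quaternion [w, x, y, z].
In Python, from bench import robot, vision, planner, finish_job gives the robot as it stands (robot), with the cameras (vision), the job as plain functions and the kinematics (planner). Calls block until the motion is done:
- robot.movep(position, orientation): joint-space move of the TCP to a pose.
- robot.move_l(position, v=150, attitude=None, f_stop=None): straight line of the TCP; attitude=None keeps the orientation; v is the mean speed in mm/s. With f_stop (N) it stops when the force on the tool has changed by that much, and returns True; else False.
- robot.set_joints(angles): joint-space move.
- robot.move_gripper(opening, squeeze=None): finger opening in mm; squeeze is the grip in N (None keeps the last); returns when the fingers have stopped.
- robot.sleep(seconds).
- planner.solve_ik(position, orientation): joint angles nearest the present ones, or None.
- robot.get_obs(): the state.
- vision.capture(name): name is "scene" or "top"; returns a dict with "frame" (384x512x3 uint8, red, green, blue), "vfov" (degrees; the focal length in pixels is half the picture's height over the tangent of half this angle, whatever the lens; pixels are square), "cx", "cy" (the principal point, pixels), "k1" (the pictures are not rectified: a ray, as slopes to the right and down, at radius r is drawn at 1 + k1 r^2 times it, then the intrinsics apply), "rvec" (rotation vector, rad) and "tvec" (3), from world to camera coordinates, as OpenCV has them. Camera axes: x right, y down, z forward; pixel columns grow to the right and rows downward; lengths in mm; the calibration is good to about 2 mm. A picture is of the moment at which its call begins. There is no depth.
A pose or a line that the arm cannot do raises robot.Unreachable and nothing moves.
- finish_job(): hands the job in; it is judged then, once.
The state is a dict: "time_s": time; "q": joint angles; "qvel": joint speeds; "joint_efforts": joint torques, N m; "tool_pos": TCP position; "tcp_rot": TCP orientation; "wrist_force": force on the tool from outside, world axes, zero at the start; "ft_torque": the same for the moment, N m; "opening": finger opening in mm; "grip_force": force on a finger pad.
Only numpy, scipy, OpenCV 4.12 (cv2) and the standard library are available. Lean on these libraries where they do the work, as an engineer would, in place of code of your own. Each camera call takes 0.05 s, during which the arm holds its last target. There are 200 camera calls.

## Working session

There is one attempt and no reset: what is moved stays moved. The work goes in short steps, each a Python script; the robot and the scene stay as the last script left them, time stands still between calls to the robot, and variables do not carry over. Pictures are saved under pics/ and viewed, at most 14 in all, crops included, and the job is handed in when it is done.

```bash
ls; mkdir -p pics
python3 - <<'E'
from bench import robot, vision, planner, finish_job
import cv2
for n in("scene","top"):
    c=vision.capture(n); cv2.imwrite(f"pics/{n}0.png",cv2.resize(c["frame"][:,:,::-1],(800,600),interpolation=cv2.INTER_CUBIC))
    print({k:v for k,v in c.items() if k!="frame"})
o=robot.get_obs();print(o)
E
```

```text
bench.py
pics
{'vfov': 45.465540337175774, 'cx': 261.69786490044567, 'cy': 190.58847614864115, 'k1': -0.12791322276266798, 'rvec': array([ 1.36966674,  2.00407163, -1.00552461]), 'tvec': array([ 218.00449488, -234.20412924, 2007.4679092 ])}
{'vfov': 43.974855736662604, 'cx': 255.67500531853167, 'cy': 195.99585987548576, 'k1': -0.10573133475550671, 'rvec': array([ 2.17143755, -2.17122613,  0.14423783]), 'tvec': array([ -12.61533709,  621.55739731, 1194.58268375])}
{'time_s': 0.1, 'q': array([-1.19260395e+00,  3.00431932e-01,  1.52151253e+00, -4.49941867e-05,
        1.32072009e+00, -6.66011989e-02]), 'qvel': array([ 0.00015843, -0.00089425, -0.00062839,  0.0004874 , -0.00056258,
       -0.00017321]), 'joint_efforts': array([ 1.59282823e-03, -5.32639575e+01, -3.53286088e+01,  7.09665706e-02,
        2.34897877e-02, -7.62841250e-05]), 'tool_pos': array([ 236.54664891, -496.26790229,  204.9368186 ]), 'tcp_rot': array([-5.26077361e-04,  9.75370226e-01,  2.20573421e-01, -1.04691658e-04]), 'wrist_force': array([-0.07595847,  0.20006127, -0.10298339]), 'ft_torque': array([-0.03117171,  0.0129938 ,  0.02008826]), 'grip_force': 0.0, 'opening': 93.73579107950863}
```

View pics/scene0.png

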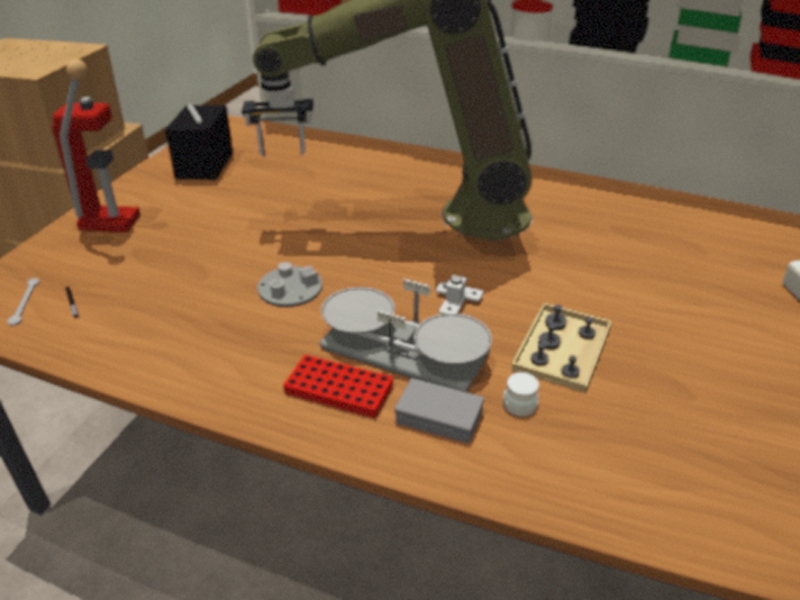

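View pics/top0.png

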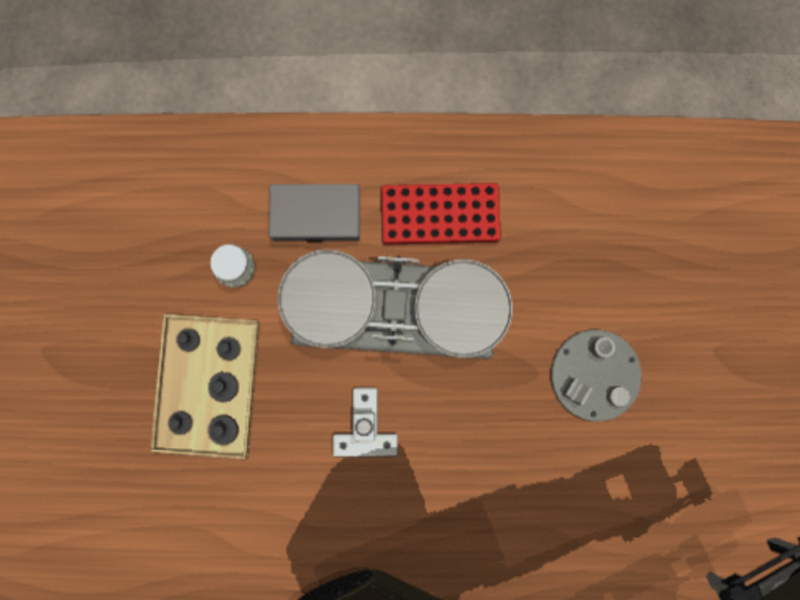

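The top view shows the tray on the left with two 200 g weights at (223,386) and (223,430) and three 100 g weights. The plate is at (364,425), the pans at (327,299) and (464,308), and the stand at (596,375). In the 800-px picture, up is +x and left is +y.

```bash
cat > h.py <<'E'
from bench import robot, vision, planner, finish_job
import numpy as np, cv2
from scipy.spatial.transform import Rotation as R
def cam(n="top"): return vision.capture(n)
def K(c):
    f=192/np.tan(np.radians(c["vfov"]/2)); return np.array([[f,0,c["cx"]],[0,f,c["cy"]],[0,0,1]]),np.array([c["k1"],0,0,0,0.])
def ray(c,px,z):
    k,d=K(c); u=cv2.undistortPoints(np.array(px,float).reshape(-1,1,2),k,d)[:,0]
    M=cv2.Rodrigues(c["rvec"])[0]; o=-M.T@c["tvec"]; v=np.c_[u,np.ones(len(u))]@M
    return o[:2]+v[:,:2]*((z-o[2])/v[:,2])[:,None]
def proj(c,p):
    k,d=K(c); return cv2.projectPoints(np.array(p,float).reshape(-1,1,3),c["rvec"],c["tvec"],k,d)[0][:,0]
def down(a): # tool down, tool y axis (closing line) at angle a from world y
    a=(a+np.pi/2)%np.pi-np.pi/2
    return (R.from_euler("z",a)*R.from_quat([1,0,0,0])).as_quat()[[3,0,1,2]]
def save(c,name,x0,x1,y0,y1,s):
    cv2.imwrite("pics/"+name,cv2.resize(c["frame"][y0:y1,x0:x1,::-1],None,fx=s,fy=s,interpolation=cv2.INTER_CUBIC))
def blobs(mask,amin,amax):
    n,l,s,ce=cv2.connectedComponentsWithStats(mask.astype(np.uint8))
    return [(s[i,4],ce[i],l==i) for i in range(1,n) if amin<=s[i,4]<=amax]
def weights(c,verbose=True):
    """dark weight silhouettes -> (mass, x, y) for weights standing in the tray (floor z 5)"""
    g=c["frame"].max(2); out=[]
    for a,ce,m in blobs(g<75,60,600):
        if ce[0]>175 or ce[1]<190 or ce[1]>310: continue
        k=cv2.findContours(m.astype(np.uint8),0,1)[0][0]; (u,v),r=cv2.minEnclosingCircle(k)
        w=200 if a>270 else 100
        p=ray(c,[ce],5+(9 if w==200 else 8))[0]; out.append((w,p[0],p[1]))
        if verbose: print("w",w,a,ce.round(1),round(r,1),p.round(1))
    return out
E
python3 - <<'E'
from h import *
c=cam(); np.save("top0.npy",c,allow_pickle=True)
M=cv2.Rodrigues(c["rvec"])[0]; print("cam",-M.T@c["tvec"])
weights(c)
f=c["frame"].astype(int)
save(c,"c1.png",95,265,190,300,4.7)
save(c,"c2.png",170,420,155,275,3.2)
E
```

```text
cam [ 481.52008677   10.29508341 1257.59808782]
w 100 136 [120.2 217.2] 6.6 [567.6 343.7]
w 100 130 [145.9 222.7] 6.5 [553.3 275. ]
w 100 221 [142.6 247.3] 8.8 [489.  282.3]
w 100 143 [115.1 270. ] 7.0 [429.7 353.6]
w 100 226 [142.6 274.4] 8.8 [418.8 281. ]
```

View pics/c1.png

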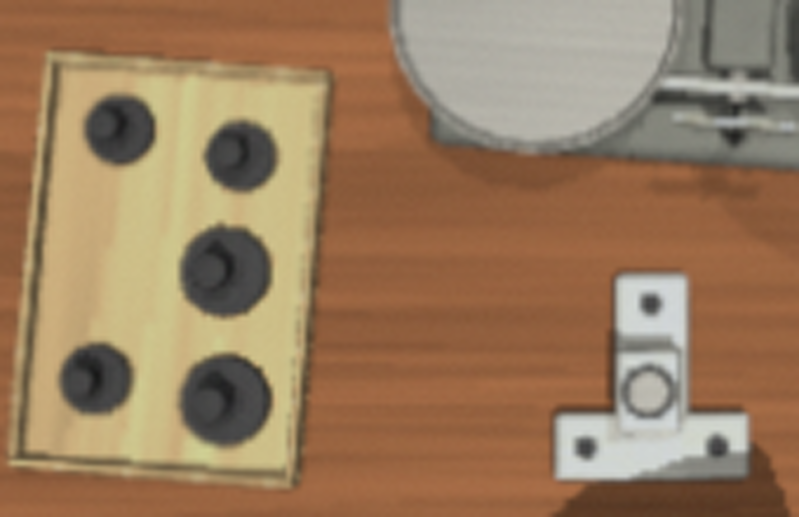

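View pics/c2.png

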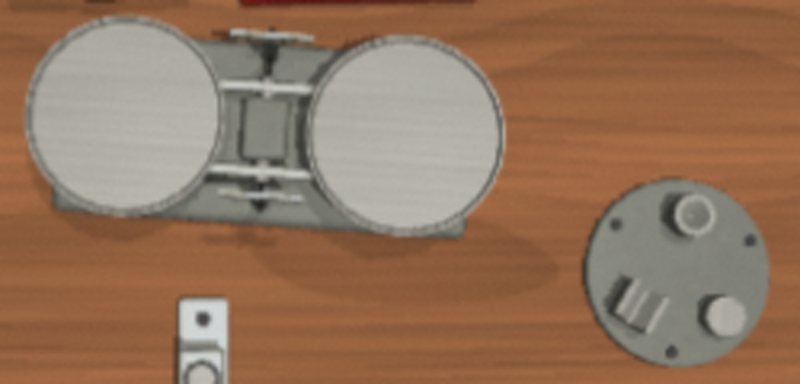

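The crops show two large 200 g and three small 100 g weights. The plate's screw dots, above its feet, are at c1 (650,303), (587,447) and (716,447). In c2 the cone is at (693,214), the groove at (640,305), the flat at (722,316) and the base centre at (677,272). The pans are centred at c2 (124.5,115) and (405.5,136).

```bash
sed -i 's/a>270/a>180/' h.py
cat >> h.py <<'E'
def rigid(model,pts):
    m=np.array(model,float);p=np.array(pts,float);mc,pc=m.mean(0),p.mean(0)
    a,b=m-mc,p-pc; th=np.arctan2((a[:,0]*b[:,1]-a[:,1]*b[:,0]).sum(),(a*b).sum())
    Q=np.array([[np.cos(th),-np.sin(th)],[np.sin(th),np.cos(th)]]); t=pc-Q@mc
    return t,th,np.linalg.norm(m@Q.T+t-p,axis=1)
FEET=[(46,0),(-32,36),(-32,-36)]
E
python3 - <<'E'
from h import *
c=np.load("top0.npy",allow_pickle=True).item()
g=c["frame"].max(2)
d=[]
for a,ce,m in blobs(g[:,:]<120,3,40):
    if 200<ce[0]<260 and 245<ce[1]<295: print("dot",a,ce.round(1)); d.append(ce)
c1=lambda x,y:((x+.5)/4.7+95-.5,(y+.5)/4.7+190-.5); c2=lambda x,y:((x+.5)/3.2+170-.5,(y+.5)/3.2+155-.5)
P=ray(c,[c1(650,303),c1(587,447),c1(716,447)],21); print("plate",rigid(FEET,P))
print("die",ray(c,[c1(648,391)],75))
S=np.vstack([ray(c,[c2(693,214),c2(640,305)],43),ray(c,[c2(722,316)],34),ray(c,[c2(677,272)],12)])
print("stand",rigid(FEET+[(0,0)],S))
L=ray(c,[c2(124.5,115),c2(405.5,136)],78); print("pans",L,np.linalg.norm(L[0]-L[1]))
print("tray",ray(c,[c1(172,269)],20), ray(c,[c1(50,55),c1(328,75),c1(295,487),c1(10,465)],22))
E
```

```text
dot 10 [233.  254.2]
dot 3 [230. 263.]
dot 10 [228.2 271.8]
dot 8 [235.  269.1]
dot 10 [235.1 276.1]
dot 12 [246.6 276.9]
dot 12 [219.2 284.7]
dot 17 [247.4 284.9]
plate (array([425.7438482 ,  45.52027895]), np.float64(0.008099560656292432), array([0.44905626, 0.87179995, 0.75538273]))
die [[426.55375334  45.51464889]]
stand (array([ 508.59450737, -344.54268253]), np.float64(-0.13432424365402318), array([0.35752902, 0.60005362, 0.85840979, 0.43232031]))
pans [[ 630.14980954  105.95980632]
 [ 613.89685726 -113.63222724]] 220.19268757406377
tray [[490.01674732 310.70722026]] [[608.61899607 382.21507547]
 [597.69669782 225.57913234]
 [371.39807588 240.03060791]
 [381.90284736 398.25107362]]
```

```bash
cat >> h.py <<'E'
LP=np.array([630.1,106.0]); RP=np.array([613.9,-113.6]); BY=-0.074
ST=np.array([508.6,-344.5]); SY=-0.134; TR=np.array([490.,311.]); TY=-0.066
def fz(n=10):
    a=[]
    for _ in range(n): robot.sleep(.03); a.append(robot.get_obs()["wrist_force"][2])
    return np.mean(a)
def go(xy,z,a): robot.movep([xy[0],xy[1],z],down(a))
def line(xy,z,v=150,f=None): return robot.move_l([xy[0],xy[1],z],v=v,f_stop=f)
def st(): o=robot.get_obs(); return dict(t=round(o["time_s"],1),p=o["tool_pos"].round(1),op=round(o["opening"],1),g=round(o["grip_force"],1),w=o["wrist_force"].round(2))
E
python3 - <<'E'
from h import *
xy=np.array([426.1,45.5]); a=0.008
go(xy,200,a); robot.move_gripper(64); f0=fz()
line(xy,60); line(xy,30,60); robot.move_gripper(30,25); print(st())
line(xy,60,60); robot.sleep(.4); f1=fz(); print("mass g",(f0-f1)/9.81*1000, st())
line(xy,195)
t=RP+R.from_euler("z",BY).as_matrix()[:2,:2]@[6,0]
go(t,195,BY); line(t,112,150); print(line(t,82,25,5), st())
E
```

```text
{'t': 5.5, 'p': array([426.3,  45.5,  30.1]), 'op': 33.6, 'g': 25.0, 'w': array([-0.14,  0.37,  2.76])}
mass g 396.2429245468105 {'t': 6.9, 'p': array([426.1,  45.5,  60. ]), 'op': 33.8, 'g': 25.0, 'w': array([ 0.45,  0.62, -3.45])}
True {'t': 10.5, 'p': array([ 620.1, -114.1,   90.8]), 'op': 33.7, 'g': 25.0, 'w': array([-0.81,  0.13,  4.93])}
```

```bash
cat >> h.py <<'E'
def pickw(xy,base,w,a,up=190):
    zt=base+(24 if w==200 else 19)
    go(xy,up,a); robot.move_gripper(42); line(xy,zt+25); line(xy,zt,60); robot.move_gripper(5,12); print("pick",st())
    line(xy,zt+10,50); line(xy,up); print("lifted",st())
def placew(xy,zhi,zlo,w,a,f,up=190):
    h=24 if w==200 else 19
    go(xy,up,a); line(xy,zhi+h+8); r=line(xy,zlo+h,25,f); print("place",r,st())
    robot.move_gripper(42); line(xy,up)
E
python3 - <<'E'
from h import *
robot.move_gripper(64); o=robot.get_obs()["tool_pos"]; line(o[:2],195)
go([400,311],230,TY)
go([330,-100],300,0); c=cam(); W=weights(c); print(st())
save(c,"p1.png",90,345,150,300,3.1)
E
```

```text
w 100 136 [125.6 212. ] 6.7 [581.4 329.7]
w 100 128 [145.9 222.7] 6.5 [553.3 275.1]
w 200 216 [142.5 247.4] 8.8 [488.8 282.3]
w 100 140 [115.  269.9] 6.7 [429.8 353.8]
w 200 207 [142.4 274.4] 8.7 [418.9 281.4]
{'t': 15.3, 'p': array([330.3, -99.6, 299.8]), 'op': 64.2, 'g': 0.0, 'w': array([-0.21, -0.32,  0.14])}
```

View pics/p1.png

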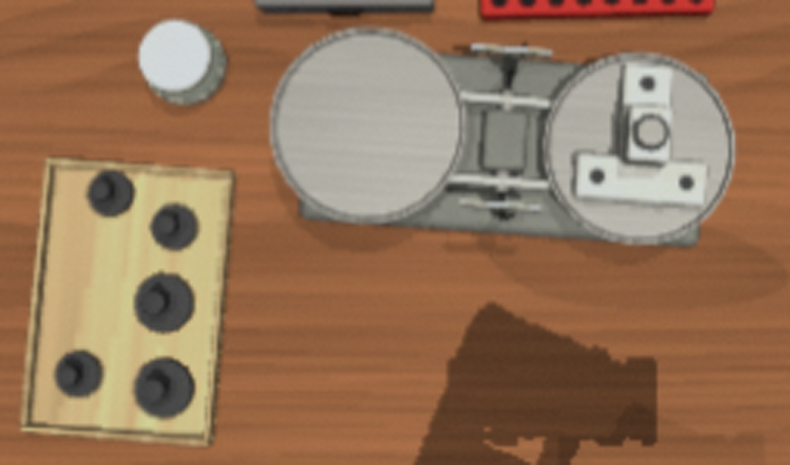

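The picture shows the plate on the right pan and the upper-left 100 g weight knocked to (110,192), still upright in the tray. The wrist force gives about 400 g, so I'll use both 200 g weights.

Run:
```python
from h import *
B=R.from_euler("z",BY).as_matrix()[:2,:2]
for (p,o) in [((488.8,282.3),(33,0)),((418.9,281.4),(-33,0))]:
    pickw(p,5,200,TY); placew(LP+B@o,87,64,200,BY,1.7)
go([330,-100],300,0); robot.sleep(1); c=cam(); W=weights(c); print(st())
np.save("bal.npy",c,allow_pickle=True)
k=c["frame"][150:235,170:345,::-1]; k0=np.load("top0.npy",allow_pickle=True).item()["frame"][150:235,170:345,::-1]
cv2.imwrite("pics/p2.png",cv2.resize(np.hstack([k[:,60:110],k0[:,60:110]]),None,fx=7,fy=7,interpolation=cv2.INTER_CUBIC))
save(c,"p2b.png",90,345,150,300,3.1)
```

```text
pick {'t': 19.6, 'p': array([488.9, 282.4,  29.2]), 'op': 19.6, 'g': 12.0, 'w': array([0.1 , 0.65, 1.08])}
lifted {'t': 21.1, 'p': array([488.5, 282.1, 189. ]), 'op': 19.5, 'g': 12.0, 'w': array([-0.32,  0.21, -1.98])}
place True {'t': 23.2, 'p': array([662.8, 103.6, 110.3]), 'op': 19.6, 'g': 12.0, 'w': array([0.96, 0.96, 0.94])}
pick {'t': 27.9, 'p': array([419. , 281.5,  29.2]), 'op': 19.4, 'g': 12.0, 'w': array([0.16, 0.89, 1.81])}
lifted {'t': 29.5, 'p': array([418.6, 281.2, 189.1]), 'op': 19.5, 'g': 12.0, 'w': array([-0.06, -0.1 , -2.1 ])}
place True {'t': 31.6, 'p': array([596.7, 108.4, 110.1]), 'op': 19.3, 'g': 12.0, 'w': array([-0.83,  0.08, -2.66])}
w 100 135 [125.6 211.9] 6.7 [581.5 329.6]
w 100 128 [145.9 222.7] 6.5 [553.3 275.1]
w 100 141 [115.1 270. ] 6.7 [429.6 353.6]
{'t': 35.2, 'p': array([ 330., -100.,  300.]), 'op': 41.8, 'g': 0.0, 'w': array([0.1 , 0.16, 0.25])}
```

View pics/p2.png

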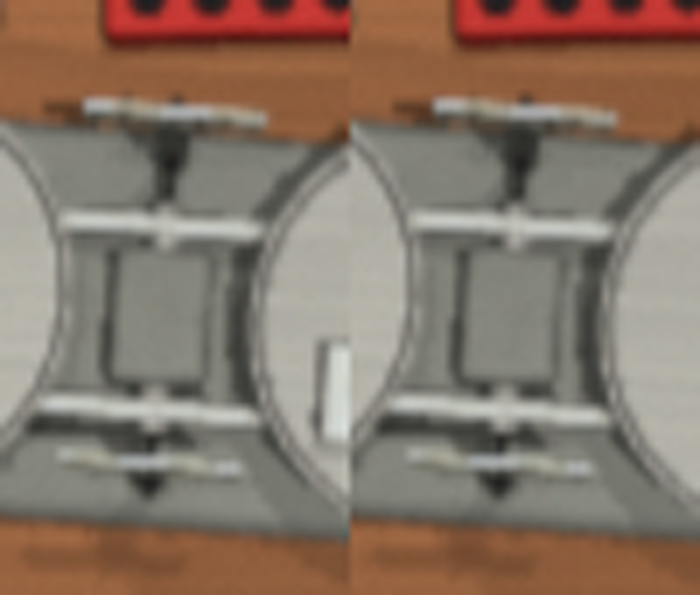

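View pics/p2b.png

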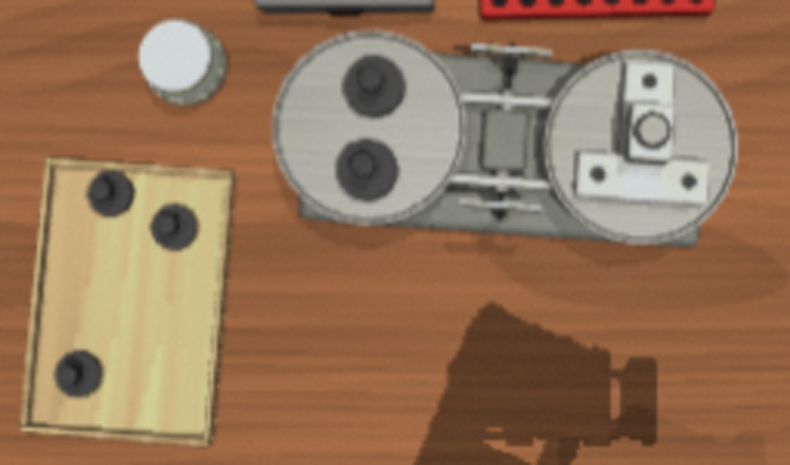

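The beam stands level: the pointers at p2 (150,470) and (167,150) match the empty-balance picture beside it. Next the plate goes to the stand.

Run:
```python
from h import *
c=np.load("bal.npy",allow_pickle=True).item()
P=ray(c,[((x+.5)/3.1+89.5,(y+.5)/3.1+149.5) for x,y in((650,81),(598,174),(689,181))],95); t,th,e=rigid(FEET,P); print("plate",t,th,e)
xy=np.array([620.,-114.1])
go(xy,200,BY); robot.move_gripper(64); line(xy,135); line(xy,104,60); robot.move_gripper(30,25); print(st())
line(xy,135,50); line(xy,200)
d=xy-t; print("offset",d)
q=ST+R.from_euler("z",SY).as_matrix()[:2,:2]@[0.4,0]
go(q,200,SY); line(q,80); print(line(q,62,15,4), st())
robot.move_gripper(64,10); robot.sleep(.3); line(q,180)
go([330,-60],300,0); robot.sleep(.3); c=cam(); np.save("st.npy",c,allow_pickle=True); print(st())
save(c,"p3.png",330,430,190,290,6)
```

```text
plate [ 619.62894773 -116.25167308] -0.07728218005510777 [0.16763903 0.34284408 0.33253976]
{'t': 38.8, 'p': array([ 620.1, -114.1,  104.1]), 'op': 33.9, 'g': 25.0, 'w': array([ 0.38, -0.26, -0.33])}
offset [0.37105227 2.15167308]
True {'t': 43.0, 'p': array([ 508.8, -344.6,   64.7]), 'op': 33.5, 'g': 25.0, 'w': array([-2.7 , -0.46,  4.58])}
{'t': 46.6, 'p': array([330.1, -60.2, 299.8]), 'op': 63.9, 'g': 0.0, 'w': array([ 0.23, -0.08,  0.16])}
```

View pics/p3.png

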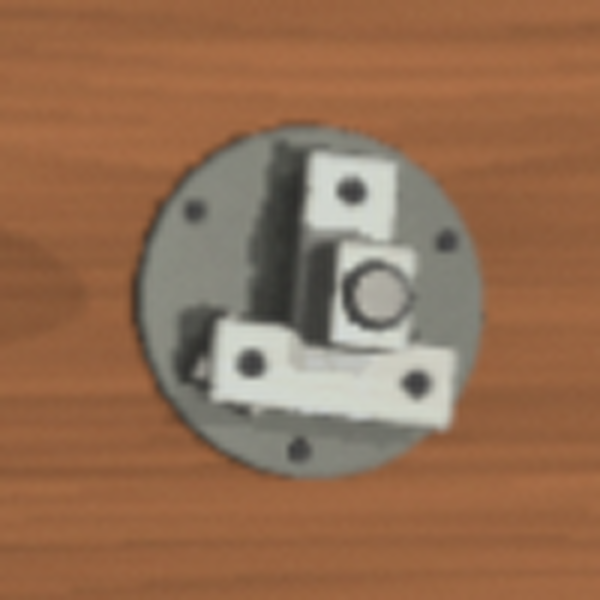

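Run:
```python
from h import *
c=np.load("st.npy",allow_pickle=True).item()
P=ray(c,[((x+.5)/6+329.5,(y+.5)/6+189.5) for x,y in((351,190),(251,363),(416,382))],55); print("plate on stand",rigid(FEET,P))
W=[]
for a,ce,m in blobs(c["frame"].max(2)<75,120,400):
    if 175<ce[0]<245 and 150<ce[1]<240: p=ray(c,[ce],70)[0]; print(a,p); W.append(p)
# check the seated height by touching the die top with shut fingers
go(ST,190,SY); robot.move_gripper(0,10); line(ST,122); print("touch",line(ST,106,12,3),st()); line(ST,190)
W.sort(key=lambda p:p[0])
for p,q in zip(W,[(418.9,281.4),(488.8,282.3)]):
    pickw(p,61,200,BY); placew(q,5,2,200,TY,4)
go([330,-60],300,0); robot.sleep(.5); c=cam(); weights(c); print(st()); save(c,"p4.png",90,430,150,300,2.3)
```

```text
plate on stand (array([ 508.70330145, -346.23508546]), np.float64(-0.12229006660182498), array([0.17671813, 0.16359837, 0.07387943]))
121 [728.38285275 125.78808888]
230 [661.7081468  102.49834007]
203 [594.6705398  108.51091782]
touch False {'t': 51.0, 'p': array([ 508.6, -344.5,  106.1]), 'op': 0.6, 'g': 0.0, 'w': array([0.07, 0.59, 0.49])}
pick {'t': 56.0, 'p': array([594.8, 108.6,  85.2]), 'op': 19.7, 'g': 12.0, 'w': array([-0.33,  0.68,  0.74])}
lifted {'t': 57.1, 'p': array([594.2, 108.5, 188.9]), 'op': 19.9, 'g': 12.0, 'w': array([-0.13,  0.15, -2.12])}
place True {'t': 59.6, 'p': array([419.1, 281.6,  28.5]), 'op': 19.9, 'g': 12.0, 'w': array([-0.  ,  0.35, -0.11])}
pick {'t': 64.5, 'p': array([661.8, 102.5,  85.2]), 'op': 19.4, 'g': 12.0, 'w': array([ 1.11, -0.21,  1.27])}
lifted {'t': 65.7, 'p': array([661.3, 102.5, 188.7]), 'op': 20.2, 'g': 12.0, 'w': array([ 1.12, -0.  , -2.39])}
place True {'t': 68.2, 'p': array([489. , 282.5,  28.6]), 'op': 19.3, 'g': 12.0, 'w': array([0.77, 1.86, 0.51])}
w 100 135 [125.6 211.9] 6.7 [581.5 329.6]
w 100 129 [145.8 222.7] 6.5 [553.4 275.2]
w 200 213 [143.2 247. ] 8.7 [489.8 280.5]
w 100 140 [115.1 270. ] 6.7 [429.7 353.7]
w 200 214 [143.3 273.7] 8.9 [420.7 279.1]
{'t': 72.0, 'p': array([330., -60., 300.]), 'op': 42.1, 'g': 0.0, 'w': array([ 0.96,  0.22, -0.05])}
```

View pics/p4.png

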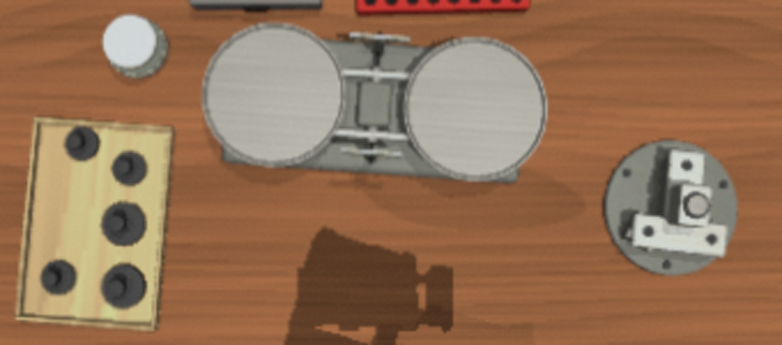

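The weights are back upright in the tray and the pans are empty. The plate is on the stand at about (690,205). The die-top touch met nothing at z 106, where I expected contact at 109, so I'll touch the plate above each foot, where home is z 55.

Run:
```python
from h import *
Q=R.from_euler("z",SY).as_matrix()[:2,:2]
go(ST,190,SY); robot.move_gripper(0,10)
for f in [(48,0),(-34,37),(-34,-37)]:
    p=ST+Q@f; line(p,150); line(p,66); robot.sleep(.2); r=line(p,50,10,3); print(f,r,st()); line(p,150)
go([330,-60],300,0); c=cam(); save(c,"p5.png",330,430,190,290,6); s=cam("scene"); save(s,"p6.png",155,220,155,205,12)
np.save("st2.npy",c,allow_pickle=True)
```

```text
(48, 0) True {'t': 76.6, 'p': array([ 556.2, -350.9,   55. ]), 'op': 0.5, 'g': 2.4, 'w': array([-0.25,  0.08,  4.87])}
(-34, 37) True {'t': 80.1, 'p': array([ 479.9, -303.2,   54.8]), 'op': 0.3, 'g': 2.1, 'w': array([0.35, 0.53, 4.2 ])}
(-34, -37) True {'t': 83.5, 'p': array([ 470. , -376.7,   54.9]), 'op': 0.5, 'g': 2.5, 'w': array([-1.21,  0.15,  4.84])}
```

View pics/p5.png

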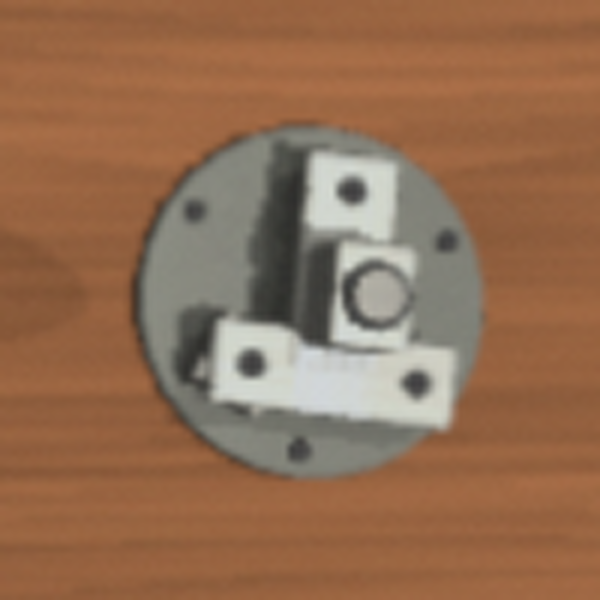

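View pics/p6.png

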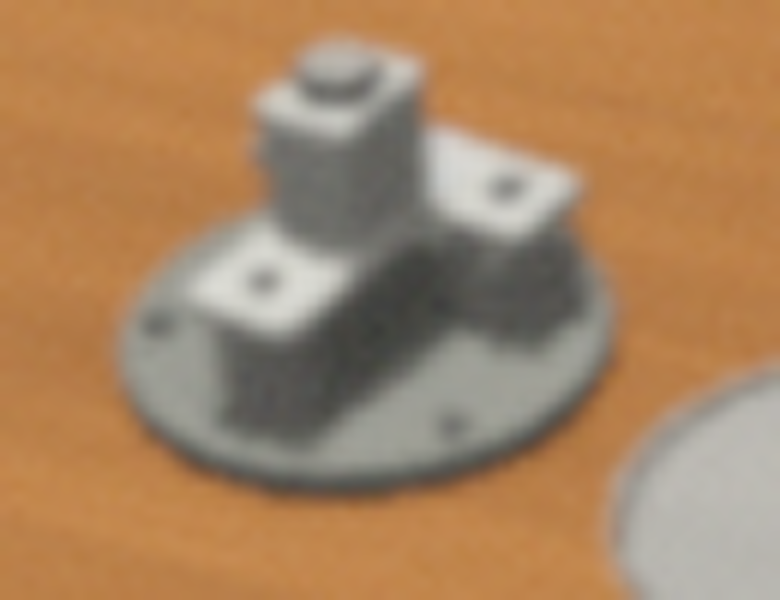

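The pictures show the plate level on the stand, and all three touches met it at 55 mm (home).

Run:
```python
from h import *
print(len(weights(cam()))); robot.sleep(.3); print(finish_job())
```

```text
w 100 135 [125.6 211.9] 6.7 [581.5 329.6]
w 100 129 [145.9 222.8] 6.5 [553.2 275. ]
w 200 219 [143.3 247. ] 8.7 [489.8 280.3]
w 100 142 [115.1 270. ] 7.0 [429.7 353.7]
w 200 215 [143.2 273.6] 9.0 [421.  279.2]
5
the job is handed in; nothing more can be done
None
```

The job is handed in: the plate balanced level against 2 × 200 g, it is home on the setting stand (all three feet touch-checked), and all five weights are upright in the tray.

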